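Load the counter caddy and lock its sliding leg at the mark

TASK

Stand the round jar in the round nest and the rectangular tin in the rectangular nest of the bakery's counter caddy, each fully down, and let go of them. Then slide the caddy's spring-loaded leg out by its grip plate, with the cam lever still open, until its pointer is level with the brass index clip, pause there a moment, and, keeping the leg at that mark, squeeze the cam lever fully closed against the grip plate with the fingers. Finish while still holding: do not let go of leg and lever, and leave the index clip and the other things on the counter where they are.

Things in the scene. Friction and masses are not known exactly. Their poses are not given: they have to be found in the camera images.
- jar_mid (a point): round white stoneware jar, 44 mm diameter (neck 40 mm in the top 10-14 mm), 64 high, loose, upright on the table at the start. Point: its centre, half-way up (32 mm over its underside); z up.
- tin_mid (a point): rectangular aluminium tin, 56 mm long (its x axis) x 32 wide (its y axis) x 64 high, loose, upright. Point: its centre, half-way up (32 mm over its underside); z up.
- round_nest (a point): round nest: 48 mm hole, 18 deep, 3 mm chamfer, in a wooden block 90 x 100 x 18 mm on the caddy (wooden board 180 x 300 x 20 mm, fixed to the table). Point: centre of the hole's floor, 20 mm above the table. Axes of the caddy: x across the board, away from the leg; y along the board, the way the leg slides out; z up. A jar fully down has its centre 32 mm above this point.
- rect_nest (a point): rectangular nest: hole 60 mm along x by 36 mm along y, 18 deep, 3 mm chamfer, in a like block 120 mm along y from the other (either may come first). Point: centre of the hole's floor, 20 mm above the table; axes of the caddy. A tin fully down has its long axis along x (either way round) and its centre 32 mm above this point.
- leg (a joint): how far the leg is out, m: 0 fully in (start), up to 0.12, along the caddy's +y. A steel bar in an aluminium channel along the caddy's robot-side edge, 85 mm from the nests' centre line, with a rubber foot sticking out at the +y end. A spring draws it in with 2 N (fully in) to 4.5 N (fully out), plus 0.6 N friction: let go, it slides home.
- grip_plate (a point): the leg's upright grip plate, 24 mm wide (x) x 8 thick (y), rigid on the leg; its top is 92 mm, its clear foot 42 mm above the table. Point: on the plate, mid-thickness, 72 mm above the table; axes as the caddy: +y is the way the leg slides out. Push its -y face (4 mm from the point) to slide the leg out.
- lever (a joint): cam lever angle, rad: 0 closed (upright, parallel to the grip plate), up to 0.8 open (leaning away to +y); starts at 0.5 to 0.7. Rides on the leg; hinge 14 mm to +y of the grip_plate point and 40 mm above the table. Stays where left; about 5 N at mid-height moves it. Close it by squeezing plate and lever together between two fingers, at 60 to 78 mm above the table.
- lever_tip (a point): top end of the cam lever (20 mm wide, 8 thick, 52 long from its hinge), mid-thickness. Plate and lever, over their outer faces along y: open at 0.7 rad about 55 mm, closed 22 mm (from 4 mm to -y to 18 mm to +y of the grip_plate point).
- pointer (a point): small steel pointer on the leg at the plate's foot, pointing to the scale at the robot-side edge; in line (along y) with the middle of the grip plate. Axes as the caddy.
- mark (a point): the length mark: the brass index clip (12 x 10 x 16 mm) on the scale beside the channel, at a different place each time, does not move by itself. Point: its nose. The leg is at the mark when pointer and mark are level along the caddy's y axis (leg slid out 55 to 95 mm). Axes as the caddy.
- shaker: steel salt shaker, 38 mm across, 78 high; a bystander, loose; origin at its underside's centre.
- bowl: white ceramic bowl, 110 mm across, 50 high; a bystander, loose; origin at its underside's centre.
- mug: blue mug, 76 mm across, 90 high; a bystander, loose; origin at its underside's centre.
- loaf: long crusty loaf, 80 mm wide, 200 long, 80 high; a bystander, loose; origin at its underside's centre.
- spatula: wooden-handled spatula lying on the table; a bystander, loose; origin at its underside's centre (its grip lies along its x axis).
- roll: pale bread roll, 92 mm across, 40 high; a bystander, loose; origin at its underside's centre.
- oil: green glass bottle, 56 mm across, 170 high; a bystander, loose; origin at its underside's centre.
There are look-alikes about, which are no part of the job. Leave any red look-alike of the part that bears jar_mid alone. Leave any purple look-alike of the part that bears tin_mid alone.

How it is judged (in metres and radians):
On the way, in this order (a step that is already met when the one before it is completed fails the run):
1. the jar and the tin each stand fully down in the nest of their shape, let go of (horizontal distance between jar_mid and round_nest below 0.006 m and z of jar_mid in the frame of round_nest below 0.036 m and angle between each of jar_mid, tin_mid's own z axis and vertical below 0.12 rad and horizontal distance between tin_mid and rect_nest below 0.006 m and z of tin_mid in the frame of rect_nest below 0.036 m and contact force between the fingers and jar below 0.2 N and contact force between the fingers and tin below 0.2 N), for 0.2 s.
2. the leg is slid out with its pointer within 7 mm of the mark, the cam lever still open (over 0.35 rad) (y of pointer in the frame of mark between -0.007 and 0.007 m and value of joint lever above 0.35 rad), for 0.2 s.
At the end, for the whole second after the job is handed in: Pointer within 7 mm of the mark and still; cam lever closed (under 0.06 rad); fingers still squeezing leg and lever (over 5 N in all, over 2 N on the lever); jar and tin upright (0.12 rad) in their nests, within 6 mm of centre, their centres at most 36 mm over the nest floor (horizontal distance between jar_mid and round_nest below 0.006 m and z of jar_mid in the frame of round_nest below 0.036 m and angle between each of jar_mid, tin_mid's own z axis and vertical below 0.12 rad and horizontal distance between tin_mid and rect_nest below 0.006 m and z of tin_mid in the frame of rect_nest below 0.036 m and y of pointer in the frame of mark between -0.007 and 0.007 m and value of joint lever below 0.06 rad and contact force between the fingers and leg above 5 N and contact force between the fingers and lever above 2 N and velocity of joint leg between -0.01 and 0.01 m/s); the arm keeps its last pose, push and grip.
It fails at once if the cam lever is closed (under 0.3 rad) while the pointer is more than 12 mm from the mark (value of joint lever below 0.3 rad and (y of pointer in the frame of mark above 0.012 m or y of pointer in the frame of mark below -0.012 m)).
It fails at once if a bystander is moved by more than 30 mm (distance of any of shaker, bowl, mug, loaf, spatula, roll, oil from where it was at the start of the episode above 0.03 m).
It fails at once if the index clip is shifted by more than 5 mm (distance of mark from where it was at the start of the episode above 0.005 m).
It also fails if it takes over 72 s, if anything falls off the work surface, if the arm or the gripper's body presses on something with over 40 N, if the wrist force passes 120 N, or if a joint passes its speed limit or range.

ROBOT

A 6-joint arm with a two-finger parallel gripper is mounted at the origin on the work surface. World frame = base frame: x ahead of the robot, y to its left, z up, the work surface at z = 0. Lengths are in mm, angles in rad, forces in N, time in s.
With the tool pointing down it reaches from about 275 to 725 mm from the base axis. Payload 5.6 kg.
Tool frame: the origin (TCP) lies midway between the tips of the shut fingers; the grasp point (between the pads) lies ctrl.hold_point_z behind it (ctrl.hold_point_z is the distance from the TCP to the grasp point, in mm); z points along the fingers, y is the line along which they close (so a half turn about z gives the same grasp; the last joint's range is limited). The gripper opens to 85 mm and grips with 20 to 120 N. Pads are 22 mm wide; open, the fingers measure 114 mm over their backs; the gripper's body (76 mm by 85 mm) begins 54 mm behind the grasp point. The pads swing forward as they close: fully open they stand 13 mm farther back than shut.
Start: joints at [1.595, 0.255, 0.108, 0, -1.424, -0.285], TCP at [141.792, 531.402, 231.283] pointing down, gripper open.
Joint ranges: [-2.95, 2.95], [-1.21, 1.97], [-1.09, 1.5], [-2.87, 1.71], [-2.94, -0.07], [-3.05, 3.05]. Speed limits (rad/s): [2.57, 2.57, 3.14, 3.14, 3.14, 3.14].

INTERFACE

Orientations are given as a unit quaternion [w, x, y, z].
In Python, from station import ctrl gives the robot as it stands. The module is installed in compiled form; this text tells all that it offers.
- The arm moves only by the tool play_rows, never from a script. Its argument "deltas" is a list of rows, each a list of 7 numbers: the shift along the world's x, y, z scaled (see below), then the turn, a rotation vector about the world's x, y, z scaled (see below), then the closure, from 0 (fully open) to 1 (shut). In form: [[x, y, z, ax, ay, az, fingers], ...]. A call has 1 to 5 rows; each row shifts and turns the commanded pose from where the row before left it; what a row does not reach is not made up. The controller multiplies each number of a shift by 0.04 m and each number of a turn by 5 degrees. A row lasts 1/12 s, in which the tool goes at most 41.7 mm and 7.16 degrees, less where a joint would pass 70% of its speed; a pose out of reach is approached as far as the arm can. A call with a number of a shift or a turn outside -1 to 1 is refused whole. A call with a gripper value outside its range is refused whole. The fingers move at their own pace and stop on an object; "grip_force" is the grip in N (left out, the last holds). Time passes only in rows, so rows that do not move let the fingers close. It gives the time, the measured TCP pose, the force, the opening and the grip force at its end, in the units of the state.
- ctrl.read_state(): the state, without advancing time (a new reading comes with each control period).
- ctrl.capture(name): name is "scene" or "top"; returns a dict with "pixels" (400x640x3 uint8, blue, green, red), "camera_matrix" (3x3 intrinsics, pixels), "k1" (the pictures are not rectified: a ray, as slopes to the right and down, at radius r is drawn at 1 + k1 r^2 times it, then the intrinsics apply), "R" (3x3) and "t" (3): a world point X has camera coordinates R X + t. Camera axes: x right, y down, z forward; pixel columns grow to the right and rows downward; lengths in mm; the calibration is good to about 2 mm. A picture is of the moment at which its call begins. There is no depth.
- ctrl.finish_job(): hands the job in; it is judged then, once.
The state is a dict: "clock": time; "joint_positions": joint angles; "joint_velocities": joint speeds; "joint_torque": joint torques, N m; "tcp_pos": TCP position; "eef_rot": TCP orientation; "force": force on the tool from outside, world axes, zero at the start; "moment": the same for the moment, N m; "width": opening from 0.0 (shut) to 1.0 (fully open); "grasp_force": force on a finger pad.
Only numpy, scipy, OpenCV 4.12 (cv2) and the standard library are available. Lean on these libraries where they do the work, as an engineer would, in place of code of your own. Each camera call takes 0.05 s, during which the arm holds its last target. There are 200 camera calls.

## Working session

There is one attempt and no reset: what is moved stays moved. The work goes in short steps, Python scripts to look and compute and a tool call to move; the robot and the scene stay as the last step left them, time stands still between calls to the robot, and variables do not carry over. Pictures are saved under pics/ and viewed, at most 10 in all, crops included, and the job is handed in when it is done.

Besides the shell and the picture viewer there is one more tool, called after "Call:" as name(argument=value, ...), one argument or row to a line, values as JSON. play_rows: Moves the arm, as the interface text tells. Its arguments: {"type":"object","properties":{"deltas":{"type":"array","items":{"type":"array","items":{"type":"number","minimum":-1,"maximum":1}}},"grip_force":{"type":"number"}},"required":["deltas"]}

```bash
mkdir -p pics; cat > h.py <<'E'
import numpy as np, cv2
from station import ctrl
def cap(n,f=None):
    c=ctrl.capture(n)
    if f: cv2.imwrite('pics/'+f,c['pixels'])
    np.savez('pics/cal_%s.npz'%n,K=c['camera_matrix'],k1=c['k1'],R=c['R'],t=c['t']); return c
def cal(n): return np.load('pics/cal_%s.npz'%n)
def ray(n,u,v):
    c=cal(n);K=c['K'];d=np.array([float(c['k1']),0,0,0,0])
    p=cv2.undistortPoints(np.array([[[u,v]]],float),K,d)[0,0]
    R=c['R'];return -R.T@c['t'],R.T@np.array([p[0],p[1],1])
def atz(n,u,v,z):
    o,d=ray(n,u,v);return o+d*(z-o[2])/d[2]
def proj(n,X):
    c=cal(n);d=np.array([float(c['k1']),0,0,0,0])
    return cv2.projectPoints(np.atleast_2d(np.array(X,float)),cv2.Rodrigues(c['R'])[0],c['t'].reshape(3),c['K'],d)[0][:,0]
def crop(img,x0,y0,x1,y1,s,f):
    cv2.imwrite('pics/'+f,cv2.resize(img[y0:y1,x0:x1],None,fx=s,fy=s,interpolation=cv2.INTER_CUBIC))
E
python3 - <<'E'
from h import *
for n in('scene','top'):
    c=cap(n,n+'0.png');print(n,c['camera_matrix'].tolist(),c['k1'],(-c['R'].T@c['t']).round(0),c['R'].round(2).tolist())
print(ctrl.read_state(),ctrl.hold_point_z)
E
```

```text
scene [[394.75432644374405, 0.0, 313.5039750949372], [0.0, 394.75432644374405, 196.37489512476938], [0.0, 0.0, 1.0]] 0.027892100879944655 [1373. -550.  716.] [[0.58, 0.82, -0.01], [0.43, -0.31, -0.85], [-0.69, 0.49, -0.53]]
top [[462.4964635695775, 0.0, 327.05021053927373], [0.0, 462.4964635695775, 195.37650972594238], [0.0, 0.0, 1.0]] -0.06119232053110879 [ 272.   12. 1441.] [[0.05, -1.0, 0.0], [-0.97, -0.05, -0.23], [0.23, 0.01, -0.97]]
{'clock': 0.1, 'joint_positions': array([ 1.59461205e+00,  2.55687198e-01,  1.07169439e-01, -3.88360941e-04,
       -1.42386757e+00, -2.84553593e-01]), 'joint_velocities': array([-0.00028715, -0.00201747,  0.0051058 ,  0.0018677 ,  0.00207409,
        0.00030334]), 'joint_torque': array([-2.81668748e-03, -3.87603378e+01,  2.38470644e+01,  5.37783578e+00,
       -3.81796170e-03,  5.13787711e-06]), 'tcp_pos': array([141.65567095, 531.01785194, 230.50575389]), 'eef_rot': array([ 8.14571200e-04,  9.91509952e-01, -1.30028251e-01, -6.77722289e-05]), 'force': array([0.31418513, 0.93779082, 1.17352109]), 'moment': array([ 0.01983253, -0.02140288,  0.01447492]), 'grasp_force': 0.0, 'width': 0.9988659363286523} 18.700000000000003
```

View pics/scene0.png

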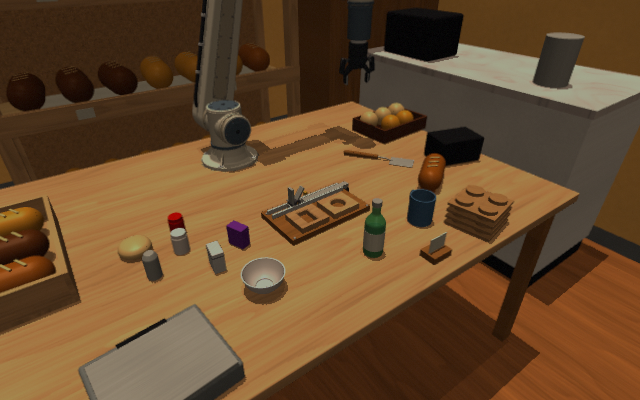

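View pics/top0.png

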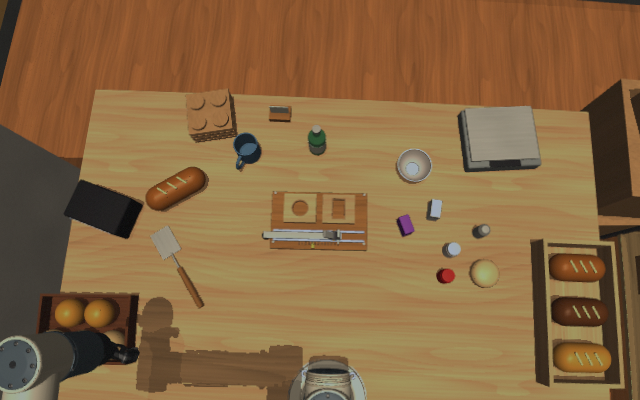

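Jar candidates: the white jar at top (453,249), the red look-alike at (447,276) and the steel shaker at (482,230). I pick the white one. Tin candidates: the grey tin at top (435,208) and the purple one at (405,224). I pick the grey one. The caddy is at top (320,222), with the plate and lever near (332,235). Next I check close crops.

```bash
python3 - <<'E'
import cv2,numpy as np
from h import crop
t=cv2.imread('pics/top0.png');s=cv2.imread('pics/scene0.png')
crop(t,255,180,385,265,6,'c_top.png')
a=cv2.resize(t[190:295,385:510],None,fx=4.4,fy=4.4,interpolation=cv2.INTER_CUBIC)
cv2.imwrite('pics/c_obj.png',a)
crop(s,255,170,380,245,6,'c_sc.png')
E
```

```text
(no output)
```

View pics/c_top.png

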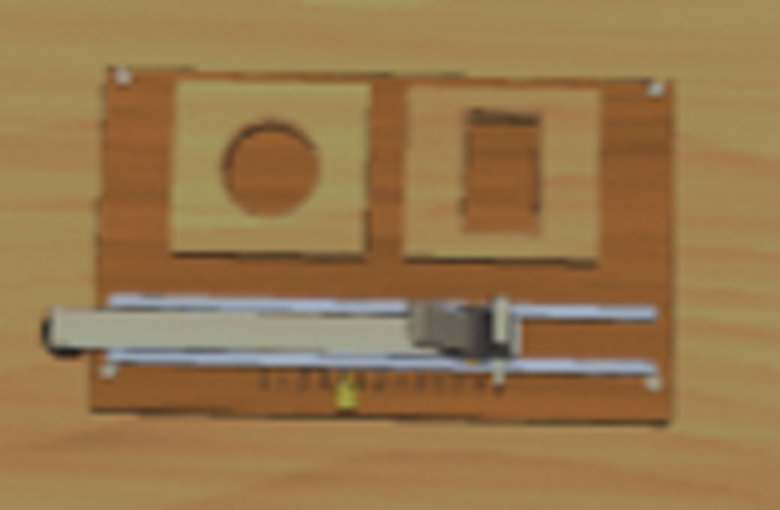

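View pics/c_obj.png

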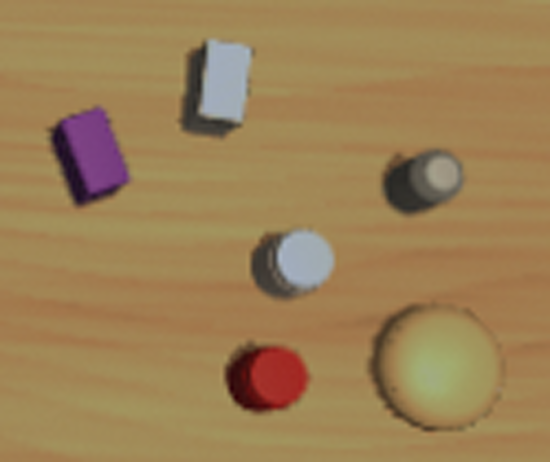

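View pics/c_sc.png

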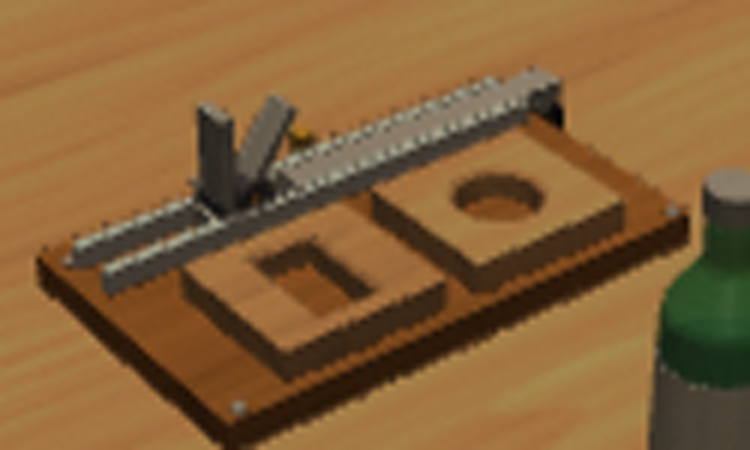

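The crops match the descriptions: tin top centre at obj-crop (225,82), jar lid at (304,260). In the top crop, the round hole is at (270,168), the rectangular block at (502,174), the clip at (346,390) and the pointer at (498,388).

```bash
python3 - <<'E'
from h import *
T=lambda u,v,z:atz('top',255+(u+.5)/6-.5,180+(v+.5)/6-.5,z)
O=lambda u,v,z:atz('top',385+(u+.5)/4.4-.5,190+(v+.5)/4.4-.5,z)
np.set_printoptions(suppress=True,precision=1)
rb=[T(*p,38) for p in((176,81),(370,85),(366,252),(171,248))];tb=[T(*p,38) for p in((407,86),(600,91),(597,260),(404,255))]
print('round',np.mean(rb,0),'hole',T(270,168,38),'rect',np.mean(tb,0))
for b in rb,tb:print(np.linalg.norm(b[0]-b[1]),np.linalg.norm(b[1]-b[2]))
bd=[T(*p,20) for p in((107,68),(672,80),(671,420),(92,410))];print('board',bd,np.mean(bd,0))
print('screws',[T(*p,20) for p in((122,76),(655,88),(654,382),(107,370))])
print('clip',T(346,375,36),T(346,392,36),T(346,400,28),'pointer',T(498,385,42), T(498,385,38))
print('plate top',T(500,297,92),T(501,350,92),'lever tip',T(415,303,80),T(415,345,80))
print('jar',O(304,260,64), 'shaker',O(441,173,78),'red',O(278,377,64))
tc=[O(*p,64) for p in((208,40),(252,46),(242,124),(198,116))];print('tin',tc,np.mean(tc,0),np.linalg.norm(tc[0]-tc[1]),np.linalg.norm(tc[1]-tc[2]))
# scene crops
S=lambda u,v,z:atz('scene',255+(u+.5)/6-.5,170+(v+.5)/6-.5,z)
print('scene round',S(498,195,38),'rblock',[S(*p,38) for p in((372,198),(480,265),(622,205),(510,145))])
print('rectblock',[S(*p,38) for p in((185,268),(288,348),(444,285),(335,208))])
im=cv2.imread('pics/scene0.png');crop(im,130,190,290,300,5,'c_sc2.png')
E
```

```text
round [559.4 109.4  38. ] hole [558.3 109.7  38. ] rect [561.8 -10.   38. ]
100.97003089683162 88.02589400809211
100.33589590220231 89.02736022132176
board [array([611.6, 200.3,  20. ]), array([619.5, -97.7,  20. ]), array([ 440.2, -102.4,   20. ]), array([431. , 194.5,  20. ])] [525.6  48.7  20. ]
screws [array([607.6, 192. ,  20. ]), array([614.7, -88.8,  20. ]), array([459.4, -93.1,  20. ]), array([451.9, 188.3,  20. ])]
clip [453.3  64.7  36. ] [444.7  64.2  36. ] [441.6  64.3  28. ] pointer [451.2 -12.6  42. ] [451.7 -12.7  38. ]
plate top [488.2 -10.8  92. ] [462.1 -12.5  92. ] lever tip [485.1  30.9  80. ] [464.2  29.8  80. ]
jar [ 449.7 -360.4   64. ] shaker [ 511.5 -451.6   78. ] red [ 369.9 -342.    64. ]
tin [array([ 600.2, -295. ,   64. ]), array([ 597.4, -325.8,   64. ]), array([ 541.8, -318.4,   64. ]), array([ 546. , -287.9,   64. ])] [ 571.4 -306.7   64. ] 30.924096069205717 56.06189085815551
scene round [562.3 110.2  38. ] rblock [array([525.8,  55. ,  38. ]), array([607.7,  63. ,  38. ]), array([607.6, 156.6,  38. ]), array([526.9, 146.3,  38. ])]
rectblock [array([523.1, -58.5,  38. ]), array([609., -54.,  38.]), array([611. ,  37.8,  38. ]), array([522.3,  33.8,  38. ])]
```

View pics/c_sc2.png

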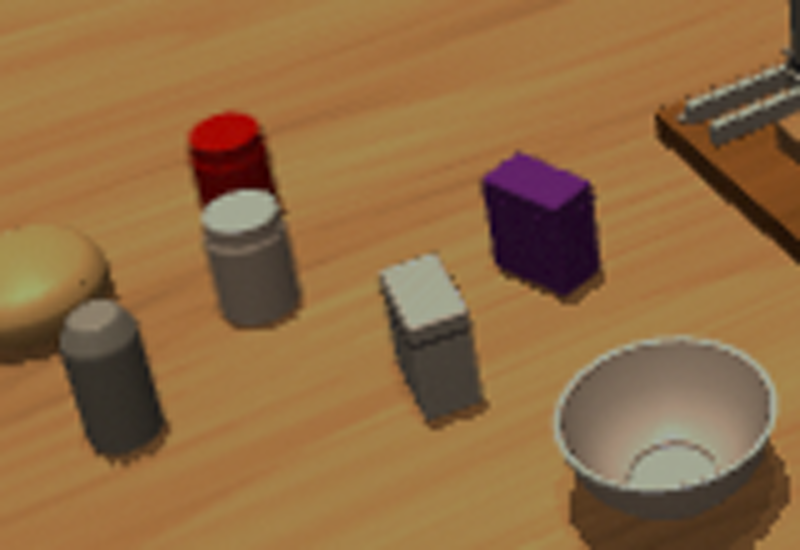

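The crop shows the white jar (lid at crop (241,212)) in front of the red one, and the grey tin (top at crop (424,293)) left of the purple one. The choice stands. I cross-check both with the scene camera.

```bash
python3 - <<'E'
from h import *
np.set_printoptions(suppress=True,precision=1)
S=lambda u,v,z:atz('scene',130+(u+.5)/5-.5,190+(v+.5)/5-.5,z)
print('jar',S(241,212,64))
c=[S(*p,64) for p in((380,273),(435,254),(468,313),(413,333))];print('tin',c,np.mean(c,0))
print('purple',S(540,182,64))
# projected model checks in the scene crop of caddy (6x, 255,170)
def cr(X): p=proj('scene',X);return ((p-[255,170]+.5)*6-.5)
print('round hole rim',cr([559.5,109.8,38]),'rect',cr([562.5,-10.2,38]))
y=np.array([-.0255,1,0]);x=np.array([1,.0255,0])
for n,C in(('round',[559.5,109.8,38]),('rect',[562.5,-10.2,38])):
    print(n,cr([np.array(C)+a*45*x+b*50*y for a,b in((-1,-1),(1,-1),(1,1),(-1,1))]))
E
```

```text
jar [ 456.2 -358.7   64. ]
tin [array([ 550.2, -317.9,   64. ]), array([ 552.2, -288.3,   64. ]), array([ 606.8, -294.1,   64. ]), array([ 604.9, -322.8,   64. ])] [ 578.5 -305.8   64. ]
purple [ 526.6 -215.1   64. ]
round hole rim [[494.1 192.9]] rect [[308.8 272.1]]
round [[366.6 187.3]
 [474.5 264.6]
 [622.9 198.6]
 [512.1 127.4]]
rect [[175.7 265.9]
 [279.  351.5]
 [443.2 278.4]
 [336.  199.9]]
```

Call:
play_rows(
  deltas=[
    [0.4,-0.9,-0.1,0,0,1,0],
    [0.4,-0.9,-0.1,0,0,1,0],
    [0.4,-0.9,-0.1,0,0,1,0],
    [0.4,-0.9,-0.1,0,0,0.3,0],
    [0.4,-0.9,-0.1,0,0,0,0],
  ],
  grip_force=40,
)

```text
clock: 0.52
tcp_pos: [222.0, 349.3, 210.7]
eef_rot: [0.0, 1.0, 0.015, -0.0]
force: [0.7, 0.3, 1.4]
width: 1.0
grasp_force: 0.0
```

Call:
play_rows(
  deltas=[
    [0.4,-0.9,-0.1,0,0,0,0],
    [0.4,-0.9,-0.1,0,0,0,0],
    [0.4,-0.9,-0.1,0,0,0,0],
    [0.4,-0.9,-0.1,0,0,0,0],
    [0.4,-0.9,-0.1,0,0,0,0],
  ],
)

```text
clock: 0.93
tcp_pos: [301.7, 169.5, 191.0]
eef_rot: [-0.0, 1.0, 0.014, 0.0]
force: [1.8, 0.1, -0.3]
width: 0.998
grasp_force: 0.0
```

Call:
play_rows(
  deltas=[
    [0.3,-0.9,0,0,0,0,0],
    [0.3,-0.9,0,0,0,0,0],
    [0.3,-0.9,0,0,0,0,0],
    [0.3,-0.9,0,0,0,0,0],
    [0.3,-0.9,0,0,0,0,0],
  ],
)

```text
clock: 1.35
tcp_pos: [361.6, -10.5, 191.3]
eef_rot: [-0.0, 1.0, 0.014, 0.0]
force: [1.0, 0.7, -0.1]
width: 0.998
grasp_force: 0.0
```

Call:
play_rows(
  deltas=[
    [0.3,-0.9,0,0,0,0,0],
    [0.3,-0.9,0,0,0,0,0],
    [0.3,-0.9,0,0,0,0,0],
    [0.3,-0.9,0,0,0,0,0],
    [0,0,0,0,0,0,0],
  ],
)

```text
clock: 1.77
tcp_pos: [410.3, -157.6, 190.4]
eef_rot: [0.001, 1.0, 0.011, -0.001]
force: [-0.3, 0.6, 0.8]
width: 0.999
grasp_force: 0.0
```

Call:
play_rows(
  deltas=[
    [0.21,-1,0,0,0,0,0],
    [0.21,-1,0,0,0,0,0],
    [0.21,-1,0,0,0,0,0],
    [0.21,-1,0,0,0,0,0],
    [0.21,-1,0,0,0,0,0],
  ],
)

```text
clock: 2.18
tcp_pos: [451.6, -354.4, 190.8]
eef_rot: [-0.0, 1.0, 0.014, -0.0]
force: [1.2, -0.3, 0.0]
width: 0.996
grasp_force: 0.0
```

Call:
play_rows(
  deltas=[
    [0,0,-0.8,0,0,0,0],
    [0,0,-0.8,0,0,0,0],
    [0,0,-0.5,0,0,0,0],
    [0,0,0,0,0,0,0],
    [0,0,0,0,0,0,0],
  ],
)

```text
clock: 2.6
tcp_pos: [451.1, -352.4, 106.6]
eef_rot: [-0.0, 1.0, 0.014, -0.001]
force: [-0.0, -0.1, 1.3]
width: 0.998
grasp_force: 0.0
```

```bash
python3 - <<'E'
from h import *
s=ctrl.read_state();print(s['tcp_pos'],s['eef_rot'])
t=cap('top','t1.png')['pixels'];c=cap('scene','s1.png')['pixels']
a=cv2.resize(t[190:295,395:515],(480,420),interpolation=cv2.INTER_CUBIC);b=cv2.resize(c[170:290,130:220],(315,420),interpolation=cv2.INTER_CUBIC)
cv2.imwrite('pics/v1.png',np.hstack([a,b]))
E
```

```text
[ 451.11976109 -352.41992591  106.60525883] [-3.78611762e-04  9.99905807e-01  1.36492297e-02 -1.38992826e-03]
```

View pics/v1.png

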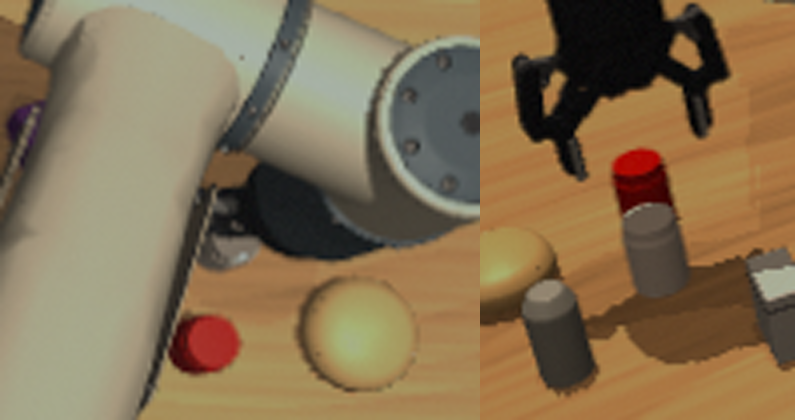

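The picture shows the open fingers over the white jar, tips at crop (580,175) and (702,132); the arm hides the top view. I compare the tip midpoint with the projection.

```bash
python3 - <<'E'
from h import *
np.set_printoptions(suppress=True,precision=1)
f=lambda u,v:(130+(u+.5-480)/3.5-.5,170+(v+.5)/3.5-.5)
m=f(641,154);print(m)
for z in(114,119,124): print(z,proj('scene',[451.1,-352.4,z]),atz('scene',*m,z))
print('jar again',atz('scene',*f(648,217),64), proj('top',[451.1,-352.4,64]))
E
```

```text
(175.64285714285714, 213.64285714285714)
114 [[175.9 215.2]] [ 443.4 -350.5  114. ]
119 [[175.5 213.7]] [ 451.1 -352.1  119. ]
124 [[175.2 212.1]] [ 458.8 -353.8  124. ]
jar again [ 454.4 -358.5   64. ] [[451.  248.1]]
```

Call:
play_rows(
  deltas=[
    [0.05,-0.17,-0.5,0,0,0,0],
    [0,0,-0.6,0,0,0,0],
    [0,0,-0.6,0,0,0,0],
    [0,0,-0.45,0,0,0,0],
    [0,0,0,0,0,0,0],
  ],
  grip_force=30,
)

```text
clock: 3.12
tcp_pos: [452.7, -358.4, 19.4]
eef_rot: [-0.001, 1.0, 0.014, -0.002]
force: [-0.7, 0.1, 0.4]
width: 0.998
grasp_force: 0.0
```

Call:
play_rows(
  deltas=[
    [0,0,0,0,0,0,0],
    [0,0,0,0,0,0,1],
    [0,0,0,0,0,0,1],
    [0,0,0,0,0,0,1],
    [0,0,0,0,0,0,1],
  ],
)

```text
clock: 3.53
tcp_pos: [454.6, -359.8, 23.0]
eef_rot: [0.001, 1.0, 0.014, 0.001]
force: [-1.7, 1.5, 3.9]
width: 0.504
grasp_force: 30.0
```

Call:
play_rows(
  deltas=[
    [0,0,0,0,0,0,1],
    [0,0,0,0,0,0,1],
    [0,0,0,0,0,0,1],
    [0,0,0,0,0,0,1],
    [0,0,0,0,0,0,1],
  ],
)

```text
clock: 3.95
tcp_pos: [454.6, -359.7, 22.9]
eef_rot: [0.001, 1.0, 0.014, 0.001]
force: [-1.1, 0.7, 5.7]
width: 0.505
grasp_force: 30.1
```

Call:
play_rows(
  deltas=[
    [0,0,0.5,0,0,0,1],
    [0,0,0.7,0,0,0,1],
    [0,0,0.8,0,0,0,1],
    [0,0.3,0.8,0,0,0,1],
    [0.1,0.6,0.4,0,0,0,1],
  ],
)

```text
clock: 4.37
tcp_pos: [458.5, -325.5, 153.4]
eef_rot: [0.002, 1.0, 0.013, 0.002]
force: [2.2, 0.1, -1.3]
width: 0.501
grasp_force: 31.7
```

Call:
play_rows(
  deltas=[
    [0.26,0.95,0,0,0,0,1],
    [0.26,0.95,0,0,0,0,1],
    [0.26,0.95,0,0,0,0,1],
    [0.26,0.95,0,0,0,0,1],
    [0.26,0.95,0,0,0,0,1],
  ],
)

```text
clock: 4.78
tcp_pos: [509.5, -131.5, 149.4]
eef_rot: [-0.0, 1.0, 0.013, -0.0]
force: [0.9, -1.1, -2.3]
width: 0.503
grasp_force: 31.6
```

Call:
play_rows(
  deltas=[
    [0.26,0.95,0,0,0,0,1],
    [0.26,0.95,0,0,0,0,1],
    [0.26,0.95,0,0,0,0,1],
    [0.26,0.95,0,0,0,0,1],
    [0.26,0.95,0,0,0,0,1],
  ],
)

```text
clock: 5.2
tcp_pos: [561.5, 58.6, 149.3]
eef_rot: [-0.0, 1.0, 0.014, -0.0]
force: [1.4, -0.4, -2.4]
width: 0.506
grasp_force: 31.6
```

Call:
play_rows(
  deltas=[
    [0,0.8,0,0,0,0,1],
    [0,0.5,0,0,0,0,1],
    [0,0,0,0,0,0,1],
    [0,0,0,0,0,0,1],
    [0,0,0,0,0,0,1],
  ],
)

```text
clock: 5.62
tcp_pos: [561.4, 108.3, 149.1]
eef_rot: [0.0, 1.0, 0.014, -0.0]
force: [-0.9, 0.0, -2.4]
width: 0.502
grasp_force: 31.6
```

Call:
play_rows(
  deltas=[
    [0,0.04,-0.7,0,0,0,1],
    [0,0,-0.8,0,0,0,1],
    [0,0,-0.57,0,0,0,1],
    [0,0,0,0,0,0,1],
    [0,0,0,0,0,0,1],
  ],
)

```text
clock: 6.03
tcp_pos: [561.4, 108.8, 66.4]
eef_rot: [0.001, 1.0, 0.013, -0.001]
force: [0.1, -0.3, -2.1]
width: 0.508
grasp_force: 31.6
```

```bash
python3 - <<'E'
from h import *
s=ctrl.read_state();print(s['tcp_pos'],s['force'])
c=cap('scene','s2.png')['pixels'];crop(c,280,130,400,230,6,'v2.png')
for z in(43,38): print(z,(proj('scene',[[562,109.8,z],[584,109.8,z],[562,131.8,z],[540,109.8,z],[562,87.8,z]])-[280,130]+.5)*6-.5)
E
```

```text
[561.39640839 108.83269954  66.35600265] [ 0.14934847 -0.32227345 -2.12182172]
43 [[347.32231478 427.0218354 ]
 [373.66451246 445.68683283]
 [380.11097379 413.78938159]
 [321.62373924 408.81212765]
 [313.96912379 440.48319058]]
38 [[347.08501169 435.0288129 ]
 [373.36744845 453.75332965]
 [379.80594388 421.75661308]
 [321.44345496 416.76020336]
 [313.80185269 448.53023771]]
```

View pics/v2.png

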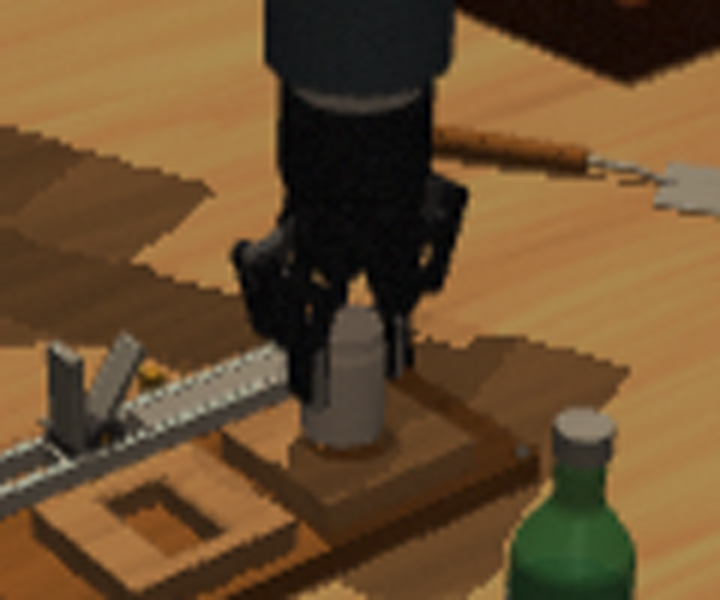

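Jar held upright, its foot about 4 crop px left of the hole centre (348,435); I shift about 1 mm and lower.

Call:
play_rows(
  deltas=[
    [0.02,0.03,-0.1,0,0,0,1],
    [0,0,-0.2,0,0,0,1],
    [0,0,-0.2,0,0,0,1],
    [0,0,-0.1,0,0,0,1],
    [0,0,0,0,0,0,1],
  ],
)

```text
clock: 6.5
tcp_pos: [562.6, 111.4, 42.7]
eef_rot: [0.0, 1.0, 0.014, 0.0]
force: [-2.4, -1.4, 3.6]
width: 0.504
grasp_force: 32.0
```

Call:
play_rows(
  deltas=[
    [0,0,-0.03,0,0,0,1],
    [0,0,0,0,0,0,0.3],
    [0,0,0,0,0,0,0],
    [0,0,0,0,0,0,0],
    [0,0,0,0,0,0,0],
  ],
)

```text
clock: 6.92
tcp_pos: [562.7, 111.4, 41.1]
eef_rot: [0.0, 1.0, 0.014, 0.0]
force: [0.5, 0.1, -0.2]
width: 1.002
grasp_force: 0.0
```

Call:
play_rows(
  deltas=[
    [0,0,0.2,0,0,0,0],
    [0,0,0.6,0,0,0,0],
    [0,0,0.8,0,0,0,0],
    [0,0,0.8,0,0,0,0],
    [0,-0.3,0.4,0,0,0,0],
  ],
)

```text
clock: 7.33
tcp_pos: [564.5, 100.7, 158.2]
eef_rot: [-0.001, 1.0, 0.015, 0.003]
force: [0.3, -0.7, -0.3]
width: 0.999
grasp_force: 0.0
```

Call:
play_rows(
  deltas=[
    [0,-0.9,0,0,0,-0.9,0],
    [0,-0.9,0,0,0,-0.9,0],
    [0,-0.9,0,0,0,0,0],
    [0,-0.9,0,0,0,0,0],
    [0,-0.9,0,0,0,0,0],
  ],
)

```text
clock: 7.75
tcp_pos: [562.5, -82.2, 154.1]
eef_rot: [0.0, 0.998, -0.065, 0.0]
force: [0.7, -0.3, -0.5]
width: 0.997
grasp_force: 0.0
```

Call:
play_rows(
  deltas=[
    [0.1,-0.9,0,0,0,0,0],
    [0.1,-0.9,0,0,0,0,0],
    [0.1,-0.9,0,0,0,0,0],
    [0,-0.9,0,0,0,0,0],
    [0,-0.9,0,0,0,0,0],
  ],
)

```text
clock: 8.17
tcp_pos: [574.5, -262.4, 153.8]
eef_rot: [0.0, 0.998, -0.065, 0.0]
force: [0.5, -1.1, -0.1]
width: 1.005
grasp_force: 0.0
```

```bash
python3 - <<'E'
from h import *
s=ctrl.read_state();print(s['tcp_pos'],s['eef_rot'],s['force'])
t=cap('top','t3.png')['pixels'];c=cap('scene','s3.png')['pixels']
a=cv2.resize(t[180:280,255:385],None,fx=3,fy=3,interpolation=cv2.INTER_CUBIC);b=cv2.resize(c[160:260,255:385],None,fx=3,fy=3,interpolation=cv2.INTER_CUBIC)
d=cv2.resize(c[195:295,170:300],None,fx=3,fy=3,interpolation=cv2.INTER_CUBIC)
cv2.imwrite('pics/v3.png',np.vstack([np.hstack([a,b]),np.hstack([d,0*d])])[:600])
E
```

```text
[ 574.52123604 -262.44419187  153.83805933] [ 9.25390211e-05  9.97896251e-01 -6.48306407e-02  2.26454018e-04] [ 0.48030744 -1.05725372 -0.13417283]
```

View pics/v3.png

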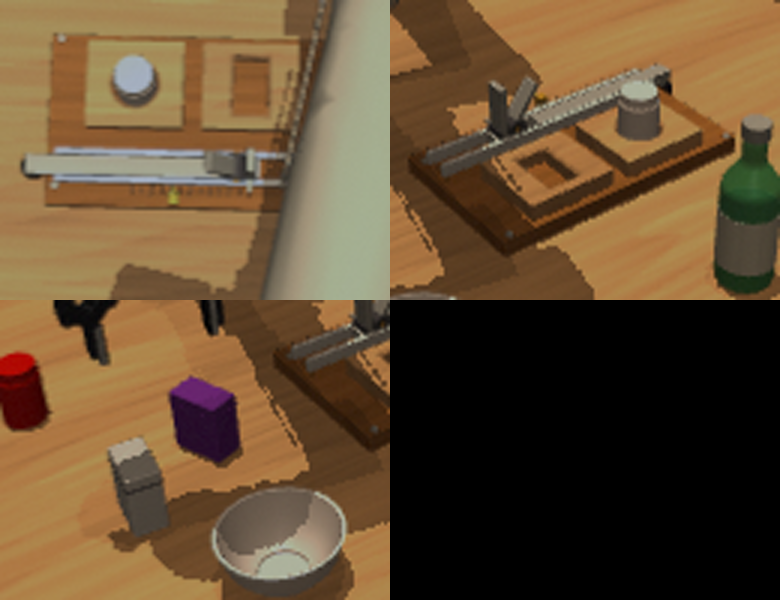

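The jar stands seated in the round nest, lever still open, bystanders in place, and the tin is untouched at its spot. Now the tin.

Call:
play_rows(
  deltas=[
    [0,-0.6,0,0,0,0,0],
    [0,-0.5,0,0,0,0,0],
    [0,0,-0.6,0,0,0,0],
    [0,0,-0.8,0,0,0,0],
    [0,0,-0.8,0,0,0,0],
  ],
)

```text
clock: 8.68
tcp_pos: [575.3, -305.0, 65.7]
eef_rot: [0.0, 0.998, -0.065, 0.002]
force: [-0.6, 0.9, -1.9]
width: 1.003
grasp_force: 0.0
```

Call:
play_rows(
  deltas=[
    [0,0,-0.7,0,0,0,0],
    [0,0,-0.45,0,0,0,0],
    [0,0,0,0,0,0,0],
    [0,0,0,0,0,0,0.5],
    [0,0,0,0,0,0,1],
  ],
)

```text
clock: 9.1
tcp_pos: [575.9, -305.0, 21.3]
eef_rot: [0.001, 0.998, -0.065, 0.001]
force: [0.8, -0.1, 0.4]
width: 0.745
grasp_force: 0.0
```

Call:
play_rows(
  deltas=[
    [0,0,0,0,0,0,1],
    [0,0,0,0,0,0,1],
    [0,0,0,0,0,0,1],
    [0,0,0,0,0,0,1],
    [0,0,0,0,0,0,1],
  ],
)

```text
clock: 9.52
tcp_pos: [575.5, -305.0, 21.1]
eef_rot: [0.001, 0.998, -0.065, 0.001]
force: [-1.7, 0.7, 6.1]
width: 0.374
grasp_force: 32.2
```

Call:
play_rows(
  deltas=[
    [0,0,0,0,0,0,1],
    [0,0,0,0,0,0,1],
    [0,0,0,0,0,0,1],
    [0,0,0,0,0,0,1],
    [0,0,0,0,0,0,1],
  ],
)

```text
clock: 9.93
tcp_pos: [575.5, -305.0, 21.0]
eef_rot: [0.001, 0.998, -0.065, 0.001]
force: [-1.3, 0.0, 6.7]
width: 0.368
grasp_force: 32.2
```

Call:
play_rows(
  deltas=[
    [0,0,0.5,0,0,0,1],
    [0,0,0.7,0,0,0,1],
    [0,0,0.8,0,0,0,1],
    [0,0.3,0.8,0,0,0,1],
    [0,0.6,0.4,0,0,0,1],
  ],
)

```text
clock: 10.35
tcp_pos: [575.4, -270.8, 151.2]
eef_rot: [0.001, 0.998, -0.066, 0.002]
force: [1.3, 0.3, -1.8]
width: 0.366
grasp_force: 31.2
```

Call:
play_rows(
  deltas=[
    [-0.05,0.95,0,0,0,0.6,1],
    [-0.05,0.95,0,0,0,0.6,1],
    [-0.06,0.95,0,0,0,0.58,1],
    [-0.06,0.95,0,0,0,0,1],
    [-0.06,0.95,0,0,0,0,1],
  ],
)

```text
clock: 10.77
tcp_pos: [562.4, -76.7, 146.8]
eef_rot: [-0.0, 1.0, 0.013, -0.001]
force: [1.2, 0.6, -2.9]
width: 0.368
grasp_force: 31.2
```

Call:
play_rows(
  deltas=[
    [0,0.9,0,0,0,0,1],
    [0,0.7,0,0,0,0,1],
    [0,0.14,0,0,0,0,1],
    [0,0,0,0,0,0,1],
    [0,0,0,0,0,0,1],
  ],
)

```text
clock: 11.18
tcp_pos: [563.0, -9.0, 146.9]
eef_rot: [0.0, 1.0, 0.013, -0.0]
force: [0.2, 0.2, -1.7]
width: 0.371
grasp_force: 31.3
```

Call:
play_rows(
  deltas=[
    [0,0,-0.7,0,0,0,1],
    [0,0,-0.8,0,0,0,1],
    [0,0,-0.57,0,0,0,1],
    [0,0,0,0,0,0,1],
    [0,0,0,0,0,0,1],
  ],
)

```text
clock: 11.6
tcp_pos: [562.8, -10.5, 64.1]
eef_rot: [0.001, 1.0, 0.012, -0.001]
force: [-0.1, 0.7, -2.0]
width: 0.373
grasp_force: 31.0
```

```bash
python3 - <<'E'
from h import *
np.set_printoptions(suppress=True,precision=1)
s=ctrl.read_state();print(s['tcp_pos'],s['eef_rot'],s['force'])
c=cap('scene','s4.png')['pixels']
g=c.astype(int).mean(2)
# tin region: project candidate tin corners
T=np.array([564.3,-9.3,0]);y=np.array([-.0255,1,0]);x=np.array([1,.0255,0])
b=s['tcp_pos'][2]-21
P=proj('scene',[T+a*28*x+q*16*y+[0,0,h] for h in(b,b+64) for a,q in((-1,-1),(1,-1),(1,1),(-1,1))]);print(P)
for v in range(int(P[:,1].min())-2,int(P[:,1].max())+4,3): print(v,g[v,int(P[:,0].min())-8:int(P[:,0].max())+9].astype(int))
print(int(P[:,0].min())-8)
E
```

```text
[562.8 -10.5  64.1] [ 0.  1.  0. -0.] [-0.1  0.7 -2. ]
[[296.9 211.3]
 [307.8 219.9]
 [316.5 216.1]
 [305.5 207.8]
 [296.2 193.3]
 [307.5 201.6]
 [316.5 197.9]
 [305.1 189.9]]
187 [23 28 19 15 20 28 41 46 12 10 10 11  9 10  9  9  9  9 10  7  7  9  7  9
  8  9  8 10 11 13 61 12  8  8 10 78 82]
190 [12 13 13 11 10 10 45 36 10 12 13 13  8  9  7 11 11 13 44 52 30  7 11  9
  7  8  9  8 12  8  9 12  8 24 58 57 59]
193 [10  5  5  9  9 10  9 21 10  9 10 11 10  9  9  8 12 32 77 82 60 42  8 12
  9 10  7  9 12 36 58 57 58 59 59 69 60]
196 [62 27 11  8  9  7  8 11  8 11 11 11  9 10 12 11 63 79 81 79 79 77 80 84
 46 43 26 20 69 65 75 69 64 59 59 60 59]
199 [60 42 42 36 22  9  9  6  9 12  9  6  7 13 10 26 77 80 80 79 80 79 80 79
 82 77 66 43 59 59 58 59 65 66 54 54 53]
202 [ 24  37  38  42  47  46  34  27  16   9   8   7   8  28  49  30  55  58
  57  68  62  63  59  61  61  43  45  37  41  38  84 103 107 107 108 103
 102]
205 [ 52 125  57  22  30  50  57  58  59  11  10   9  10  28  50  40  56  60
  42  46  53  63  61  62  63  63  62  64  62  41  39  39  40  40  50  59
  59]
208 [153 130 107  60  60  61  59  61  58  36  13  11  11  30  49  38  45  58
  58  67  64  63  62  62  62  61  61  81 104  56  61  64  42  40  38  43
  43]
211 [ 61  63  64  58  87 108 109 109 107  61  56  57  54  48  48  50  58  58
  57  67  62  63  61  62  62  61  61  53  51  52  53  53  52  52  43  37
  40]
214 [106 107 108 110 110 109 108 108 105  68  46  40  45  60  57  57  57  58
  58  66  61  62  61  62  62  61  60  54  54  50  53  52  60  60  61  60
  59]
217 [ 71 103 104 104 101 101 101 103 101  50  50  50  44  43  36  39  45  55
  57  65  62  61  60  63  46  39  39  38  44  53  56  59  60  61  62  61
  63]
220 [37 40 39 38 65 91 49 52 54 53 53 53 52 55 53 53 47 37 38 37 37 38 35 37
 33 38 46 63 62 63 63 60 50 49 39 41 40]
288
```

Call:
play_rows(
  deltas=[
    [0.045,0.04,-0.1,0,0,0,1],
    [0,0,-0.15,0,0,0,1],
    [0,0,-0.15,0,0,0,1],
    [0,0,-0.15,0,0,0,1],
    [0,0,0,0,0,0,1],
  ],
)

```text
clock: 12.07
tcp_pos: [564.5, -7.6, 46.7]
eef_rot: [0.0, 1.0, 0.013, 0.0]
force: [-17.1, 2.4, 25.2]
width: 0.373
grasp_force: 34.6
```

Call:
play_rows(
  deltas=[
    [-0.03,0,0.05,0,0,0,1],
    [-0.02,0,0,0,0,0,1],
    [0,0,0,0,0,0,1],
    [0,0,0,0,0,0,1],
  ],
)

```text
clock: 12.4
tcp_pos: [564.2, -7.5, 47.0]
eef_rot: [0.0, 1.0, 0.013, 0.002]
force: [-5.7, 0.7, 10.7]
width: 0.37
grasp_force: 32.5
```

Call:
play_rows(
  deltas=[
    [-0.02,-0.02,0,0,0,0,1],
    [-0.02,0,-0.02,0,0,0,1],
    [0,0,-0.03,0,0,0,1],
    [0,0,-0.03,0,0,0,1],
    [0,0,0,0,0,0,1],
  ],
)

```text
clock: 12.82
tcp_pos: [563.4, -7.7, 45.2]
eef_rot: [-0.0, 1.0, 0.013, 0.003]
force: [-9.0, 3.3, 19.2]
width: 0.374
grasp_force: 33.7
```

Call:
play_rows(
  deltas=[
    [-0.03,0,0.03,0,0,0,1],
    [-0.03,0,0,0,0,0,1],
    [0,0,0,0,0,0,1],
    [0,0,0,0,0,0,1],
  ],
)

```text
clock: 13.15
tcp_pos: [560.8, -8.0, 43.2]
eef_rot: [-0.0, 1.0, 0.013, 0.002]
force: [4.1, 0.8, 1.0]
width: 0.37
grasp_force: 31.4
```

Call:
play_rows(
  deltas=[
    [0,0,-0.03,0,0,0,1],
    [0,0,-0.03,0,0,0,1],
    [0,0,0,0,0,0,1],
  ],
)

```text
clock: 13.4
tcp_pos: [561.2, -8.1, 41.6]
eef_rot: [0.0, 1.0, 0.013, 0.002]
force: [3.9, 0.2, 7.2]
width: 0.371
grasp_force: 32.3
```

Call:
play_rows(
  deltas=[
    [0.02,0,-0.05,0,0,0,1],
    [0,0,0,0,0,0,1],
    [0,0,0,0,0,0,1],
  ],
)

```text
clock: 13.65
tcp_pos: [562.5, -8.0, 40.5]
eef_rot: [0.0, 1.0, 0.013, 0.003]
force: [1.7, 1.1, 12.6]
width: 0.372
grasp_force: 33.0
```

Call:
play_rows(
  deltas=[
    [0,0,0.03,0,0,0,0.6],
    [0,0,0,0,0,0,0],
    [0,0,0,0,0,0,0],
    [0,0,0,0,0,0,0],
    [0,0,0,0,0,0,0],
  ],
)

```text
clock: 14.07
tcp_pos: [559.2, -8.4, 38.6]
eef_rot: [0.0, 1.0, 0.013, -0.001]
force: [0.0, 0.0, 0.7]
width: 0.937
grasp_force: 0.0
```

Call:
play_rows(
  deltas=[
    [0,0,0.2,0,0,0,0],
    [0,0,0.6,0,0,0,0],
    [0,0,0.8,0,0,0,0],
    [0,0,0.8,0,0,0,0],
    [0,0,0.7,0,0,0,0],
  ],
)

```text
clock: 14.48
tcp_pos: [560.0, -8.4, 165.9]
eef_rot: [0.0, 1.0, 0.013, 0.001]
force: [0.1, 0.2, -0.3]
width: 1.005
grasp_force: 0.0
```

Call:
play_rows(
  deltas=[
    [-0.8,-0.8,0,0,0,0,0],
    [-0.8,-0.8,0,0,0,0,0],
    [-0.8,-0.8,0,0,0,0,0],
    [-0.8,-0.8,0,0,0,0,0],
    [-0.8,-0.8,0,0,0,0,0],
  ],
)

```text
clock: 14.9
tcp_pos: [410.9, -156.5, 163.9]
eef_rot: [0.0, 1.0, 0.013, 0.0]
force: [0.6, -0.7, 0.4]
width: 1.002
grasp_force: 0.0
```

Call:
play_rows(
  deltas=[
    [0,-0.9,0,0,0,0,0],
    [0,-0.9,0,0,0,0,0],
    [0,0,0,0,0,0,0],
    [0,0,0,0,0,0,0],
  ],
)

```text
clock: 15.23
tcp_pos: [412.1, -229.1, 163.6]
eef_rot: [0.0, 1.0, 0.011, -0.0]
force: [-0.4, 0.6, -0.3]
width: 0.998
grasp_force: 0.0
```

```bash
python3 - <<'E'
from h import *
np.set_printoptions(suppress=True,precision=1)
s=ctrl.read_state();print(s['tcp_pos'],s['eef_rot'],s['force'])
t=cap('top','t5.png')['pixels'];c=cap('scene','s5.png')['pixels']
a=cv2.resize(t[185:260,260:380],None,fx=5,fy=5,interpolation=cv2.INTER_CUBIC)[:,:420];b=cv2.resize(c[150:225,285:380],None,fx=4,fy=4,interpolation=cv2.INTER_CUBIC)
a2=cv2.resize(t[185:260,260:380],None,fx=6.5,fy=6.5,interpolation=cv2.INTER_CUBIC)
c2=cv2.resize(c[155:240,255:385],None,fx=6,fy=6,interpolation=cv2.INTER_CUBIC)
# one stacked picture 780x600
top=cv2.resize(t[185:252,260:385],None,fx=4.6,fy=4.6,interpolation=cv2.INTER_CUBIC)
sc=cv2.resize(c[165:228,270:380],None,fx=4.6,fy=4.6,interpolation=cv2.INTER_CUBIC)
W=max(top.shape[1],sc.shape[1]);o=np.zeros((top.shape[0]+sc.shape[0],W,3),np.uint8);o[:top.shape[0],:top.shape[1]]=top;o[top.shape[0]:,:sc.shape[1]]=sc
print(o.shape,top.shape);cv2.imwrite('pics/v5.png',o)
E
```

```text
[ 412.1 -229.1  163.6] [ 0.  1.  0. -0.] [-0.4  0.6 -0.3]
(598, 575, 3) (308, 575, 3)
```

View pics/v5.png

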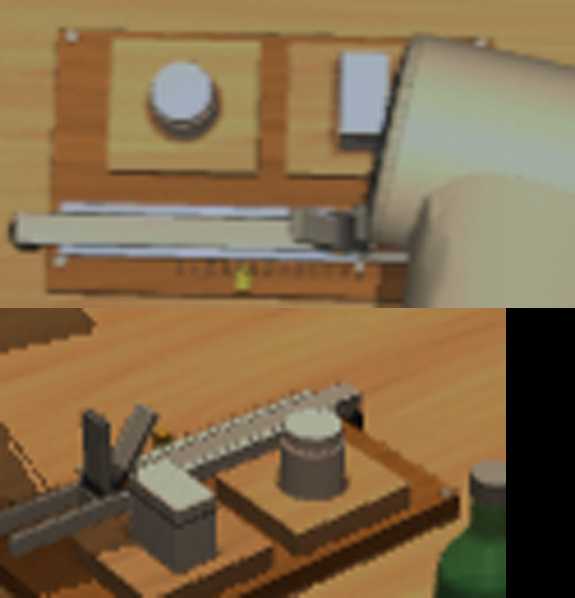

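Tin and jar both stand in their nests (tin top in the upper panel at about (363,94), jar at (183,91)), and the lever is open. I check seating depth by triangulating both.

```bash
python3 - <<'E'
from h import *
np.set_printoptions(suppress=True,precision=1)
tp=lambda u,v:(260+(u+.5)/4.6-.5,185+(v+.5)/4.6-.5)
sp=lambda u,v:(270+(u+.5)/4.6-.5,165+(v-308+.5)/4.6-.5)
def tri(a,b):
    o1,d1=ray('top',*a);o2,d2=ray('scene',*b)
    k=np.linalg.lstsq(np.c_[d1,-d2],o2-o1,rcond=None)[0];return (o1+k[0]*d1+o2+k[1]*d2)/2
print('tin tri',tri(tp(363.3,94),sp(174,491)),'jar tri',tri(tp(183,91),sp(314,423)))
for n,a,b in(('tin',(363.3,94),(174,491)),('jar',(183,91),(314,423))): print(n,atz('top',*tp(*a),84),atz('scene',*sp(*b),84))
print('clip scene',atz('scene',*sp(163,437),36),'top',atz('top',*tp(243,272),36),'pointer',atz('top',*tp(359,267),40),'clip nose',atz('top',*tp(243,266),36))
print('plate top scene',atz('scene',*sp(96,412),92),'lever tip',atz('scene',*sp(144,408),84))
E
```

```text
tin tri [565.   -8.4  76.2] jar tri [560.  109.3  82.7]
tin [562.4  -9.9  84. ] [575.5 -13.3  84. ]
jar [558.7 107.7  84. ] [562.2 109.9  84. ]
clip scene [452.5  60.9  36. ] top [448.3  63.8  36. ] pointer [454.8 -12.7  40. ] clip nose [452.3  64.1  36. ]
plate top scene [475.6  -7.8  92. ] lever tip [478.8  28.4  84. ]
```

Call:
play_rows(
  deltas=[
    [0.24,0.88,0,0,0,0,0],
    [0.24,0.88,0,0,0,0,0],
    [0.24,0.88,0,0,0,0,0],
    [0.24,0.88,0,0,0,0,0],
    [0.24,0.88,0,0,0,0,0],
  ],
)

```text
clock: 15.75
tcp_pos: [460.6, -48.6, 163.7]
eef_rot: [-0.0, 1.0, 0.014, 0.0]
force: [0.7, -0.4, -0.2]
width: 0.995
grasp_force: 0.0
```

Call:
play_rows(
  deltas=[
    [0.24,0.88,0,0,0,0,0],
    [0.22,0.87,0,0,0,0,0],
    [0,0,0,0,0,0,0],
    [0,0,-0.5,0,0,0,0],
    [0,0,0,0,0,0,0],
  ],
)

```text
clock: 16.17
tcp_pos: [477.0, 20.3, 140.7]
eef_rot: [0.0, 1.0, 0.014, -0.002]
force: [-0.6, -0.6, -0.9]
width: 1.002
grasp_force: 0.0
```

Call:
play_rows(
  deltas=[
    [0.03,-0.07,-0.5,0,0,0,0],
    [0,0,-0.6,0,0,0,0],
    [0,0,-0.6,0,0,0,0],
    [0,0,-0.5,0,0,0,0],
    [0,0,0,0,0,0,0],
  ],
)

```text
clock: 16.58
tcp_pos: [477.1, 15.4, 52.2]
eef_rot: [0.001, 1.0, 0.013, -0.004]
force: [-0.2, -0.3, -0.2]
width: 1.004
grasp_force: 0.0
```

Call:
play_rows(
  deltas=[
    [0,0,0,0,0,0,0.06],
    [0,0,0,0,0,0,0.12],
    [0,0,0,0,0,0,0.12],
  ],
)

```text
clock: 16.83
tcp_pos: [481.5, 16.1, 57.1]
eef_rot: [-0.0, 1.0, 0.013, 0.002]
force: [-0.8, 0.4, -0.5]
width: 0.881
grasp_force: 0.0
```

```bash
python3 -c "
from h import *
s=ctrl.read_state();print(s['tcp_pos'],s['eef_rot'],s['force'])"
```

```text
[481.47504181  16.09950308  57.0666383 ] [-2.97650479e-04  9.99914196e-01  1.30096583e-02  1.50388489e-03] [-0.8128061   0.35190284 -0.47621959]
```

Call:
play_rows(
  deltas=[
    [-0.06,0,-0.06,0,0,0,0.12],
    [0,0,0,0,0,0,0.2],
    [0,0,0,0,0,0,0.2],
  ],
)

```text
clock: 17.08
tcp_pos: [477.9, 15.7, 53.3]
eef_rot: [-0.0, 1.0, 0.013, 0.0]
force: [0.3, -0.6, 0.2]
width: 0.794
grasp_force: 0.0
```

Call:
play_rows(
  deltas=[
    [0,0.04,0,0,0,0,0.2],
    [0,0,0,0,0,0,0.2],
  ],
)

```text
clock: 17.25
tcp_pos: [478.0, 17.5, 53.1]
eef_rot: [-0.0, 1.0, 0.013, 0.0]
force: [-1.5, -0.3, 0.6]
width: 0.797
grasp_force: 0.0
```

Call:
play_rows(
  deltas=[
    [0,0.04,0,0,0,0,0.2],
    [0,0,0,0,0,0,0.2],
  ],
)

```text
clock: 17.42
tcp_pos: [477.9, 19.1, 52.9]
eef_rot: [0.0, 1.0, 0.013, 0.0]
force: [-0.3, 0.7, 0.4]
width: 0.799
grasp_force: 0.0
```

Call:
play_rows(
  deltas=[
    [0,0.04,0,0,0,0,0.2],
    [0,0,0,0,0,0,0.2],
  ],
)

```text
clock: 17.58
tcp_pos: [477.8, 20.4, 52.8]
eef_rot: [0.0, 1.0, 0.013, -0.0]
force: [0.2, -1.6, -0.6]
width: 0.797
grasp_force: 0.7
```

Call:
play_rows(
  deltas=[
    [0,0.04,0,0,0,0,0.2],
    [0,0,0,0,0,0,0.2],
    [0,0,0,0,0,0,0.2],
  ],
)

```text
clock: 17.83
tcp_pos: [477.8, 22.0, 52.9]
eef_rot: [0.0, 1.0, 0.013, -0.0]
force: [0.3, -1.5, -0.1]
width: 0.799
grasp_force: 1.1
```

Call:
play_rows(
  deltas=[
    [0,0.04,0,0,0,0,0.2],
    [0,0,0,0,0,0,0.2],
    [0,0,0,0,0,0,0.2],
  ],
)

```text
clock: 18.08
tcp_pos: [477.8, 23.7, 52.9]
eef_rot: [0.0, 1.0, 0.013, -0.0]
force: [-0.1, -2.2, 1.1]
width: 0.802
grasp_force: 1.1
```

```bash
python3 - <<'E'
from h import *
s=ctrl.read_state();print(s['tcp_pos'],s['force'],s['grasp_force'])
c=cap('scene','s6.png')['pixels'];t=cap('top','t6.png')['pixels']
a=cv2.imread('pics/top0.png')
# is the clip / pointer region unobstructed in top view?
print(np.abs(t[235:250,300:345].astype(int)-a[235:250,300:345]).mean(2).round(0).astype(int)[:,::3])
E
```

```text
[477.80280893  23.68675218  52.88306904] [-0.07592506 -2.19463705  1.11941587] 1.0920971632003784
[[ 30  38  49  56  71  97 126 123  66  34  51  51  18  95  62]
 [ 38  49  59  71  86 124 128 124  80  67  64  50  20  93  44]
 [ 46  56  72  82  77  99 122 124  60  46  63  47  16  22   5]
 [ 30  51  62  67  74  74  91 122 117  85  12  38   8  42   5]
 [ 91  94  70  55  55  46  23  47  82  89  44  24  15  30   5]
 [ 91  65  65  66  64  23   4  28 116 127  97  18  34  18   3]
 [ 26  25  15  23  25   1   1   2  30  44  42   3  11   1   3]
 [ 42  45  31  27   6   7   6   8   5   4   3   1  47  15   3]
 [ 43  42  31   6   4   7   6   4   5   7   7   7  33  12   7]
 [ 41  41   6   3   6   5   5   7   5   5   6   5   5   2   5]
 [ 37  37   6   5   6   7   6   7   5   6   6   7   7   7   5]
 [ 24  20   6   6   6   8   6   6   6   5   7   8   8   8   7]
 [ 24   7   7   6   6   7   5   8   6   8   7   8   5   6   8]
 [ 23   5   6   7   2   8   6   6   5   7   7   6   9   8   6]
 [ 27   2   2   1   3   3   4   2   0   2   1   4   4   5   6]]
```

Call:
play_rows(
  deltas=[
    [-0.003,0.1,0,0,0,0,0.2],
    [-0.003,0.15,0,0,0,0,0.2],
    [-0.004,0.15,0,0,0,0,0.2],
    [-0.004,0.15,0,0,0,0,0.2],
    [-0.004,0.15,0,0,0,0,0.2],
  ],
)

```text
clock: 18.6
tcp_pos: [477.0, 52.3, 52.9]
eef_rot: [0.0, 1.0, 0.013, -0.0]
force: [-0.1, -4.0, -0.2]
width: 0.797
grasp_force: 1.8
```

Call:
play_rows(
  deltas=[
    [-0.004,0.15,0,0,0,0,0.2],
    [-0.004,0.15,0,0,0,0,0.2],
    [-0.004,0.15,0,0,0,0,0.2],
    [-0.004,0.15,0,0,0,0,0.2],
    [-0.004,0.15,0,0,0,0,0.2],
  ],
)

```text
clock: 19.02
tcp_pos: [476.3, 82.2, 52.9]
eef_rot: [0.0, 1.0, 0.013, -0.0]
force: [0.2, -4.7, 0.2]
width: 0.799
grasp_force: 2.1
```

Call:
play_rows(
  deltas=[
    [-0.004,0.1,0,0,0,0,0.2],
    [-0.003,0.1,0,0,0,0,0.2],
    [0,0.05,0,0,0,0,0.2],
    [0,0,0,0,0,0,0.2],
    [0,0,0,0,0,0,0.2],
  ],
)

```text
clock: 19.43
tcp_pos: [476.0, 91.9, 52.9]
eef_rot: [-0.0, 1.0, 0.013, -0.0]
force: [-0.0, -3.8, 0.1]
width: 0.801
grasp_force: 1.4
```

```bash
python3 - <<'E'
from h import *
s=ctrl.read_state();print(s['tcp_pos'],s['force'],s['grasp_force'],s['width'])
t=cap('top','t7.png')['pixels'];cap('scene','s7.png');a=cv2.imread('pics/top0.png')
for y in range(235,251): print(y,' '.join('%d/%d/%d'%tuple(p) for p in t[y,303:322]))
print('before')
for y in range(240,251): print(y,' '.join('%d/%d/%d'%tuple(p) for p in a[y,303:322]))
E
```

```text
[476.0267833   91.87597075  52.88522588] [-0.02947488 -3.81224507  0.12706493] 1.4100315794348717 0.8010455608314532
235 32/30/28 31/31/26 34/32/29 32/31/27 33/33/29 33/32/29 32/31/28 34/32/30 31/31/29 32/30/29 28/29/29 30/31/32 31/30/31 27/27/26 25/26/27 26/27/29 26/29/35 33/59/89 40/73/111
236 34/33/30 33/33/29 34/32/28 35/33/31 34/32/29 35/35/30 33/31/28 31/31/28 30/28/28 32/32/33 44/49/50 52/58/60 47/52/53 35/37/39 39/44/48 31/43/57 28/48/71 35/65/100 39/77/119
237 31/31/28 34/34/30 34/34/30 34/32/30 35/34/31 33/33/30 32/32/28 32/32/28 33/33/34 33/35/36 38/42/44 42/47/49 40/44/45 51/56/59 57/65/73 44/69/99 42/80/123 43/80/123 43/80/123
238 34/33/31 33/33/29 34/32/29 37/37/34 40/38/37 35/35/34 33/37/39 31/35/38 32/35/36 38/39/41 49/53/55 55/60/63 51/56/57 78/83/88 95/107/114 80/96/117 66/91/126 61/89/127 61/89/127
239 39/40/39 42/42/42 46/49/50 60/65/68 64/69/72 52/59/64 50/62/71 65/71/76 84/84/81 91/92/89 101/104/104 102/109/113 96/101/102 110/109/104 135/133/129 149/149/145 140/144/148 126/138/149 126/137/149
240 62/69/75 66/73/79 82/90/95 92/101/108 91/101/108 85/97/103 76/89/9
[... 3587 characters left out ...]
94/138 56/126/146 64/151/154 60/140/145 49/112/137 48/92/142 46/91/143 48/92/144 46/93/144 47/92/144 50/94/146 49/95/145
248 47/89/134 44/84/130 43/85/132 45/85/133 46/86/134 44/87/134 48/89/136 45/83/127 36/70/106 33/65/95 34/66/97 39/75/115 47/89/139 45/88/138 48/91/139 45/89/139 46/89/140 46/90/139 46/90/139
249 46/73/98 44/70/95 46/72/96 44/71/96 44/71/96 46/72/96 45/72/96 43/69/92 38/62/84 40/63/85 40/64/84 40/65/86 42/67/90 40/65/88 42/66/90 43/68/91 41/66/90 39/64/87 36/59/82
250 79/124/162 77/123/162 77/123/161 77/123/161 79/124/161 80/125/163 81/125/163 80/125/162 79/125/162 79/125/162 80/125/162 80/125/162 80/126/162 81/126/162 80/125/161 81/126/162 81/127/163 74/117/152 68/106/137
```

The top view by pixel code puts the pointer at column 314.1 and the clip nose at 312.4, so it is about 5 mm short. I push on and pause.

Call:
play_rows(
  deltas=[
    [-0.003,0.06,0,0,0,0,0.2],
    [0,0.06,0,0,0,0,0.2],
    [0,0,0,0,0,0,0.2],
    [0,0,0,0,0,0,0.2],
    [0,0,0,0,0,0,0.2],
  ],
)

```text
clock: 19.95
tcp_pos: [475.9, 96.6, 52.9]
eef_rot: [-0.0, 1.0, 0.013, -0.0]
force: [-0.9, -2.6, 0.7]
width: 0.805
grasp_force: 1.5
```

Call:
play_rows(
  deltas=[
    [0,0,0,0,0,0,0.2],
    [0,0,0,0,0,0,0.2],
    [0,0,0,0,0,0,0.2],
    [0,0,0,0,0,0,0.2],
    [0,0,0,0,0,0,0.2],
  ],
)

```text
clock: 20.37
tcp_pos: [475.9, 96.4, 52.9]
eef_rot: [0.0, 1.0, 0.013, -0.0]
force: [-0.9, -3.1, 0.7]
width: 0.801
grasp_force: 1.5
```

```bash
cat > ptr.py <<'E'
from h import *
s=ctrl.read_state();print(s['clock'],s['tcp_pos'],s['force'],s['grasp_force'],s['width'])
t=cap('top','tt.png')['pixels'].astype(int)
for y in (241,242): print(t[y,308:320,0])
print(t[245,308:318,1])
E
python3 ptr.py
```

```text
20.3667 [475.88414996  96.44530842  52.8535826 ] [-0.94520679 -3.14456598  0.67932602] 1.46290373057127 0.8007570554798853
[ 53  68  81  90 116 119  91  80  83  86  85  84]
[ 45  43  45  53  98 104  47  39  47  45  46  47]
[ 80  81  81 111 139 129 102  83  83  80]
```

Call:
play_rows(
  deltas=[
    [0,-0.043,0,0,0,0,0.24],
    [0,-0.043,0,0,0,0,0.28],
    [0,-0.043,0,0,0,0,0.32],
    [0,-0.043,0,0,0,0,0.36],
    [0,0,0,0,0,0,0.36],
  ],
  grip_force=30,
)

```text
clock: 20.83
tcp_pos: [476.4, 89.3, 53.2]
eef_rot: [-0.0, 1.0, 0.013, 0.0]
force: [0.3, -5.2, 2.5]
width: 0.638
grasp_force: 2.1
```

```bash
python3 ptr.py
```

```text
20.8333 [476.43811625  89.3178266   53.15103158] [ 0.27047145 -5.20903108  2.45268246] 2.062460705637932 0.6378659572285315
[ 50  63  80  81 108 112  77  82  83  85  85  85]
[ 41  41  47  47  93 103  46  40  46  46  44  45]
[ 80  82  81 110 138 129 102  82  83  80]
```

Leg held at the mark (pointer still at 312.5). I keep closing.

Call:
play_rows(
  deltas=[
    [0,-0.043,0,0,0,0,0.4],
    [0,-0.043,0,0,0,0,0.44],
    [0,-0.043,0,0,0,0,0.48],
    [0,-0.043,0,0,0,0,0.52],
    [0,0,0,0,0,0,0.52],
  ],
)

```text
clock: 21.3
tcp_pos: [476.7, 82.6, 54.1]
eef_rot: [-0.0, 1.0, 0.013, 0.001]
force: [-0.8, -4.8, 10.9]
width: 0.481
grasp_force: 7.5
```

```bash
python3 ptr.py
```

```text
21.3 [476.70121219  82.59148634  54.13267616] [-0.82801494 -4.76054533 10.86169527] 7.457455862313509 0.4811180050485477
[ 50  50  55  68 108 112  77  81  84  86  85  85]
[ 41  41  45  44  94 105  47  40  45  46  46  48]
[ 80  82  83 111 139 130 101  81  82  80]
```

Call:
play_rows(
  deltas=[
    [0,-0.043,0.02,0,0,0,0.56],
    [0,-0.043,0.02,0,0,0,0.6],
    [0,-0.043,0,0,0,0,0.64],
    [0,-0.043,0,0,0,0,0.68],
    [0,0,0,0,0,0,0.68],
  ],
)

```text
clock: 21.77
tcp_pos: [476.8, 75.7, 55.3]
eef_rot: [-0.0, 1.0, 0.013, 0.001]
force: [0.9, -4.3, 7.2]
width: 0.326
grasp_force: 5.4
```

```bash
python3 ptr.py
```

```text
21.7667 [476.84909616  75.67545701  55.31703574] [ 0.86049394 -4.34086007  7.22164491] 5.3640987211838365 0.3258505111332396
[48 50 54 54 71 82 76 80 83 84 84 84]
[ 43  40  43  46  94 103  45  41  44  46  46  47]
[ 80  81  80 110 139 130 101  82  82  80]
```

Call:
play_rows(
  deltas=[
    [0,-0.04,0,0,0,0,0.72],
    [0,-0.03,0,0,0,0,0.76],
    [0,0,0,0,0,0,0.85],
    [0,0,0,0,0,0,1],
    [0,0,0,0,0,0,1],
  ],
)

```text
clock: 22.23
tcp_pos: [476.9, 73.3, 55.5]
eef_rot: [-0.0, 1.0, 0.013, 0.001]
force: [-0.4, -3.9, 8.0]
width: 0.243
grasp_force: 29.2
```

Call:
play_rows(
  deltas=[
    [0,0,0,0,0,0,1],
    [0,0,0,0,0,0,1],
    [0,0,0,0,0,0,1],
    [0,0,0,0,0,0,1],
    [0,0,0,0,0,0,1],
  ],
)

```text
clock: 22.65
tcp_pos: [476.9, 73.3, 55.5]
eef_rot: [-0.0, 1.0, 0.013, 0.001]
force: [-0.3, -4.9, 8.7]
width: 0.248
grasp_force: 29.2
```

```bash
python3 ptr.py; python3 - <<'E'
from h import *
c=cap('scene','s9.png')['pixels'].astype(int);b=cv2.imread('pics/s5.png').astype(int)
d=np.abs(c-b).mean(2)
# jar/tin patches unchanged?  (jar px ~ (338,190..205), tin ~(308,205))
for u,v in((338,189),(338,200),(308,203),(313,214),(305,214)): print((u,v),c[v,u],b[v,u])
E
```

```text
22.65 [476.93128149  73.26133533  55.48445514] [-0.32540599 -4.86637223  8.66939111] 29.158453345298767 0.24828482323884007
[50 49 56 59 73 76 70 81 82 86 84 83]
[ 40  41  43  53  97 101  40  38  45  47  47  46]
[ 81  81  83 112 138 128 102  81  83  79]
(338, 189) [151 171 167] [152 173 167]
(338, 200) [59 70 81] [60 71 82]
(308, 203) [146 169 167] [148 172 169]
(313, 214) [55 63 70] [56 64 72]
(305, 214) [50 58 64] [51 59 66]
```

```bash
python3 -c "
from station import ctrl
print(ctrl.finish_job())"
```

```text
the job is handed in; nothing more can be done
None
```

I handed the job in at about 22.7 s, and no verdict came back: the jar and tin are in their nests, the leg is held with its pointer level with the index clip (within about 1 mm), and the cam lever is squeezed closed at about 29 N.

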